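# Unfold the feeder crank and wind the sample tray home

### The job

Wind the sample tray of the tube feeder into its reading bay. First swing the folded crank handle fully out, until it is straight in line with its crank arm, then turn the crank counter-clockwise (seen from above) until the tray is fully home; let go, leaving the handle out. Do not disturb the other things on the bench.

Things in the scene. Friction and masses are not known exactly. Their poses are not given: they have to be found in the camera images.
- feeder: Tube feeder fixed on the bench: grey deck plate 16 mm thick, x -105 to 235, y -250 to 250 mm, with a white gearbox 100 x 120 mm (top 110 mm above the bench) under the crank. Origin on the bench straight under the crank axis, z up. All of it but the crank and its handle is lower than 122 mm above the bench.
- crank_axis (a point): Point on the upright crank axis, at the upper face of the steel crank arm, 124 mm above the bench.
- fold_pin (a point): Upright fold pin at the end of the 50 mm long, 20 mm wide crank arm: the handle link pivots about it. The point is at the upper face of the link, 133 mm above the bench, moves with the crank; pin head 3 mm high above it.
- grip_top (a point): Centre of the top of the upright black grip, a cylinder 24 mm in diameter, 45 mm tall (134 to 179 mm above the bench), on the free end of the 50 mm long, 18 mm wide handle link. Folded, it stands about over the crank axis; unfolded, 100 mm from it. The grip revolves freely about its own upright axis.
- handle (a joint): Angle of the handle link about the fold pin (rad): 0 folded back over the crank arm, 3.14 fully unfolded, straight in line with the arm, where a stop holds it. Grows counter-clockwise seen from above; stays where left; 0.1 Nm friction (about 2 N at the grip).
- crank (a joint): Crank arm angle about its upright axis (rad), growing counter-clockwise from above; at 0 the arm (axis to fold pin) points along the feeder's +x. Range 0 to 5.0 (tray at its stop). Stays where left; 0.5 Nm friction (5 N at the unfolded grip): opening the handle hardly turns the crank; pushing the unfolded grip on counter-clockwise turns it.
- tray (a joint): Travel of the tray along the feeder's +y (m), 0.030 per rad of the crank: 0.150 when fully home in the bay.
- tray_mid (a point): Centre of the floor of the steel tray (94 x 120 mm, carrying capped tubes, tops 98 mm above the bench), 28 mm above the bench, at feeder x 170, y 20 mm plus the travel. The reading bay (white walls, clear roof, top 116 mm above the bench) spans feeder x 109 to 231, y 100 to 240 mm.
- vial: Bystander: small amber jar, 32 mm wide, 55 mm tall, on the near right part of the feeder's deck. Origin under its centre.
- dish: Bystander: clear closed dish, 52 mm wide, 12 mm tall, on the near left part of the deck. Origin under its centre.
- beaker: Bystander: glass beaker, 70 mm wide, 90 mm tall, on the bench. Origin under its centre.
- reagent: Bystander: amber bottle, 70 mm wide, 160 mm tall. Origin under its centre.
- tipbox: Bystander: blue tip box 120 x 85 x 50 mm. Origin under its centre.
- mouse: Bystander: black computer mouse 100 x 58 x 32 mm. Origin under its centre.
- pipette: Bystander: pipette lying along its x, about 235 mm long and 20 mm high. Origin under its thick body.

How it is judged:
By the outcome, as a careful person would: the job done as asked, in the order asked, and still so for the second after the job is handed in, with the robot touching nothing.
It also fails if it takes over 58 s, if anything falls off the work surface, if the arm or the gripper's body presses on something with over 40 N, if the wrist force passes 120 N, or if a joint passes its speed limit or range.

### The arm

A 6-joint arm with a two-finger parallel gripper is mounted at the origin on the work surface. World frame = base frame: x ahead of the robot, y to its left, z up, the work surface at z = 0. Lengths are in m, angles in rad, forces in N, time in s.
With the tool pointing down it reaches from about 0.425 to 0.95 m from the base axis. Payload 3.5 kg.
Tool frame: the origin (TCP) lies on the centre line of the jaws, within the pads' length; the fingertips stand 17 mm ahead of it and the grasp point (between the pads) lies 2 mm behind it; z points along the fingers, y is the line along which they close (so a half turn about z gives the same grasp; the last joint's range is limited). The gripper opens to 85 mm and grips with 20 to 120 N. Pads are 22 mm wide; open, the fingers measure 114 mm over their backs; the gripper's body (76 mm by 85 mm) begins 54 mm behind the grasp point. The pads swing forward as they close: fully open they stand 13 mm farther back than shut.
Start: joints at [1.185, 0.286, 1.577, -0, 1.279, -0.15], TCP at [0.158, 0.656, 0.248] pointing down, gripper open.
Joint ranges: [-2.77, 2.77], [-0.9, 2.22], [0.21, 2.48], [-1.53, 4.67], [0.24, 2.81], [-2.84, 2.84]. Speed limits (rad/s): [2.79, 2.79, 3.14, 3.14, 3.14, 3.14].

### API

Orientations are given as a unit quaternion [x, y, z, w].
In Python, from plant import ctrl gives the robot as it stands. The module is installed in compiled form; this text tells all that it offers.
- The arm moves only by the tool drive_tool, never from a script. Its argument "moves" is a list of rows, each a list of 3 entries, a list of its own where there are three numbers: the turn, a rotation vector about the tool's x, y, z in rad, then the shift along the tool's x, y, z in m, then the finger opening in m, from 0 to 0.0854. A call has 1 to 5 rows; each row shifts and turns the commanded pose from where the row before left it, along the tool's axes as they then stand; what a row does not reach is not made up. A row lasts 1/8 s, in which the tool goes at most 62.5 mm and 10.7 degrees, less where a joint would pass 70% of its speed; a pose out of reach is approached as far as the arm can. A call with a gripper value outside its range is refused whole. The fingers move at their own pace and stop on an object; "grip_force" is the grip in N (left out, the last holds). Time passes only in rows, so rows that do not move let the fingers close. It gives the time, the measured TCP pose, the force, the opening and the grip force at its end, in the units of the state.
- ctrl.get_state(): the state, without advancing time (a new reading comes with each control period).
- ctrl.read_camera(name): name is "scene" or "top"; returns a dict with "image" (480x640x3 uint8, red, green, blue), "fx", "fy", "cx", "cy" (pixels), "R" (3x3) and "t" (3): a world point X has camera coordinates R X + t. Camera axes: x right, y down, z forward; pixel columns grow to the right and rows downward; lengths in m; the calibration is good to about 2 mm. A picture is of the moment at which its call begins. There is no depth.
- ctrl.sign_off(): hands the job in; it is judged then, once.
The state is a dict: "time": time; "qpos": joint angles; "dq": joint speeds; "joint_efforts": joint torques, N m; "eef_pos": TCP position; "tcp_rot": TCP orientation; "contact_force": force on the tool from outside, world axes, zero at the start; "wrist_torque": the same for the moment, N m; "opening": opening from 0.0 (shut) to 1.0 (fully open); "finger_force": force on a finger pad.
Only numpy, scipy, OpenCV 4.12 (cv2) and the standard library are available. Lean on these libraries where they do the work, as an engineer would, in place of code of your own. Each camera call takes 0.05 s, during which the arm holds its last target. There are 200 camera calls.

## Working session

There is one attempt and no reset: what is moved stays moved. The work goes in short steps, Python scripts to look and compute and a tool call to move; the robot and the scene stay as the last step left them, time stands still between calls to the robot, and variables do not carry over. Pictures are saved under pics/ and viewed, at most 10 in all, crops included, and the job is handed in when it is done.

Besides the shell and the picture viewer there is one more tool, called after "Call:" in YAML: its name, and indented under it one key for each argument. drive_tool: Moves the arm, as the interface text tells. Its arguments: {"type":"object","properties":{"moves":{"type":"array","items":{"type":"array"}},"grip_force":{"type":"number"}},"required":["moves"]}

```bash
mkdir -p pics; ls; python3 - <<'E'
from plant import ctrl
import cv2
s=ctrl.get_state();print(s)
for n in("scene","top"):
    c=ctrl.read_camera(n);cv2.imwrite(f"pics/{n}0.png",c["image"][:,:,::-1]);print(n,c["fx"],c["cx"],c["cy"],c["R"],c["t"])
E
```

```text
pics
{'time': 0.0, 'qpos': array([ 1.18502239e+00,  2.87199560e-01,  1.57817649e+00, -5.28225903e-07,
        1.27861800e+00, -1.49929557e-01]), 'dq': array([-0.00027917,  0.00172205,  0.0009951 ,  0.00067024, -0.00182841,
        0.00071007]), 'joint_efforts': array([ 5.00148271e-04, -4.05993104e+01, -2.92614752e+01, -1.75523628e-04,
        5.90275842e-03, -8.05053986e-06]), 'eef_pos': array([0.15741198, 0.6557502 , 0.24692482]), 'tcp_rot': array([ 1.17648922e-01,  9.93054525e-01, -1.15795000e-03, -3.17533387e-04]), 'contact_force': array([-0.10853356, -1.04650993,  0.20602438]), 'wrist_torque': array([-0.06160011, -0.01323511, -0.0208731 ]), 'finger_force': 0.0, 'opening': 1.0046009562613507}
scene 485.5676964102777 319.81838508675156 235.77209804311832 [[-0.24891133  0.96846242  0.01112185]
 [ 0.83647308  0.22074799 -0.50158062]
 [-0.4882171  -0.11554597 -0.86503941]] [ 0.1426917  -0.34636056  1.43088193]
top 438.86305010288004 325.9364913415393 240.48218297596648 [[ 1.06732193e-02 -9.99942783e-01 -7.16601143e-04]
 [-9.73081797e-01 -1.02215148e-02 -2.30233224e-01]
 [ 2.30212726e-01  3.15464121e-03 -9.73135216e-01]] [-0.01575012  0.52880784  1.0132736 ]
```

View pics/scene0.png

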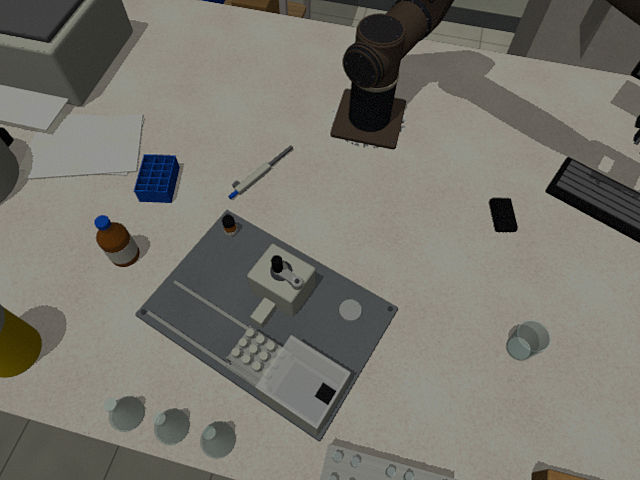

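View pics/top0.png

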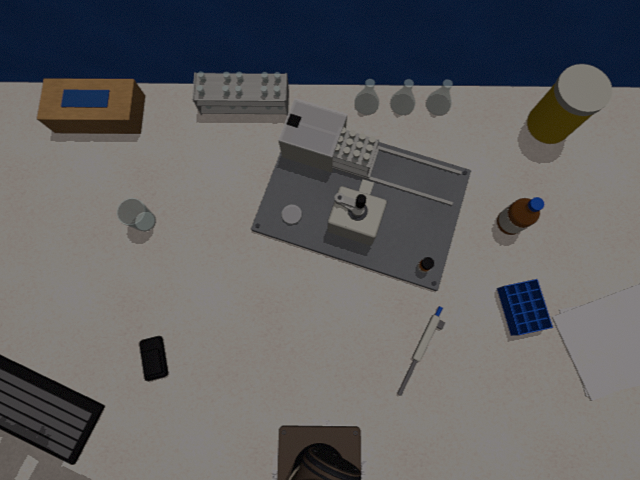

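The scene view shows the crank at about (285,270) with the black grip at (277,262). The top view shows the deck corners at (468,172), (435,288) and (254,230), the grip at (361,201) and the fold pin end at about (340,198). I'll take zoomed crops next and cast rays.

```bash
cat >h.py <<'E'
from plant import ctrl
import cv2,numpy as np
def ray(c,u,v):
    d=c["R"].T@np.array([(u-c["cx"])/c["fx"],(v-c["cy"])/c["fy"],1]);return -c["R"].T@c["t"],d
def onz(c,u,v,z):
    o,d=ray(c,u,v);return o+d*(z-o[2])/d[2]
def proj(c,X):
    p=c["R"]@np.asarray(X)+c["t"];return c["fx"]*p[0]/p[2]+c["cx"],c["fy"]*p[1]/p[2]+c["cy"]
def crop(c,u,v,w=40,k=9):
    return cv2.resize(c["image"][v-w*3//4:v+w*3//4,u-w:u+w,::-1],None,fx=k,fy=k,interpolation=cv2.INTER_CUBIC)
E
python3 - <<'E'
from h import *
t=ctrl.read_camera("top");s=ctrl.read_camera("scene")
P=[onz(t,*p,.016) for p in((468,172),(435,288),(254,230))]
for p in P:print(p.round(4))
print(np.linalg.norm(P[0]-P[1]),np.linalg.norm(P[2]-P[1]))
Q=[onz(s,*p,.016) for p in((137,314),(228,211),(397,308),(320,439))]
for p in Q:print(p.round(4))
cv2.imwrite("pics/z1.png",np.hstack([cv2.convertScaleAbs(crop(t,356,208,40,5),alpha=1.6),cv2.convertScaleAbs(crop(s,284,272,40,5),alpha=1.6)]))
E
```

```text
[ 0.7305 -0.385   0.016 ]
[ 0.4209 -0.2831  0.016 ]
[0.5655 0.1753 0.016 ]
0.32587607419812553 0.4806045541654748
[ 0.7377 -0.3861  0.016 ]
[ 0.4222 -0.2818  0.016 ]
[0.5738 0.1831 0.016 ]
[0.8893 0.0814 0.016 ]
```

View pics/z1.png

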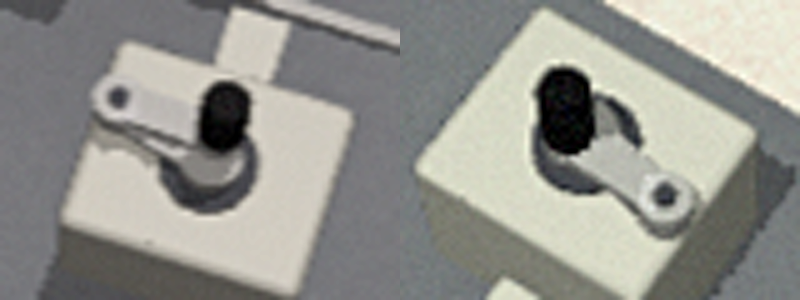

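```bash
python3 - <<'E'
from h import *
t=ctrl.read_camera("top");s=ctrl.read_camera("scene")
f=lambda c,x,y,u0,v0:(x/5+u0-.4,y/5+v0-.4)
for n,a,b,z in(("pin",(118,97),(265,194),.136),("grip",(230,95),(165,85),.179)):
    A=f(t,*a,316,178);B=f(s,*b,244,242)
    print(n,onz(t,*A,z).round(4),onz(s,*B,z).round(4))
# gearbox top face corners in both views, z=.11
for q in((123,42),(352,108),(297,294),(65,222)):print("gt",onz(t,*f(t,*q,316,178),.11).round(4))
for q in((140,10),(352,132),(240,293),(18,165)):print("gs",onz(s,*f(s,*q,244,242),.11).round(4))
# deck fit
y=np.arctan2(-.1516,.4649);R=np.array([[np.cos(y),-np.sin(y)],[np.sin(y),np.cos(y)]])
for q,l in(((137,314),(.235,-.25)),((228,211),(-.105,-.25)),((397,308),(-.105,.25)),((320,439),(.235,.25))):print((onz(s,*q,.016)[:2]-R@l).round(4),y)
E
```

```text
pin [ 0.6158 -0.0402  0.136 ] [ 0.6179 -0.0403  0.136 ]
grip [ 0.6025 -0.0889  0.179 ] [ 0.6    -0.0864  0.179 ]
gt [ 0.6526 -0.0432  0.11  ]
gt [ 0.6204 -0.1527  0.11  ]
gt [ 0.5285 -0.1251  0.11  ]
gt [ 0.5624 -0.0161  0.11  ]
gs [ 0.5335 -0.1232  0.11  ]
gs [ 0.5683 -0.0157  0.11  ]
gs [ 0.6532 -0.042   0.11  ]
gs [ 0.6204 -0.1513  0.11  ]
[ 0.5918 -0.0756] -0.31521892640058385
[ 0.5995 -0.0767] -0.31521892640058385
[ 0.5961 -0.0872] -0.31521892640058385
[ 0.5883 -0.0834] -0.31521892640058385
```

Call:
drive_tool:
  moves:
    - [[0, 0, 0], [-0.0433, -0.0443, 0], 0.085]
    - [[0, 0, 0], [-0.0433, -0.0443, 0], 0.085]
    - [[0, 0, 0], [-0.0433, -0.0443, 0], 0.085]
    - [[0, 0, 0], [-0.0433, -0.0443, 0], 0.085]
    - [[0, 0, 0], [-0.0433, -0.0443, 0], 0.085]
  grip_force: 40

```text
time: 0.92
eef_pos: [0.3171, 0.3887, 0.2486]
tcp_rot: [0.117, 0.993, 0.0, 0.0]
contact_force: [0.8, -0.7, 0.9]
opening: 0.994
finger_force: 0.0
```

Call:
drive_tool:
  moves:
    - [[0, 0, 0], [-0.0433, -0.0443, 0], 0.085]
    - [[0, 0, 0], [-0.0433, -0.0443, 0], 0.085]
    - [[0, 0, 0], [-0.0433, -0.0443, 0], 0.085]
    - [[0, 0, 0], [-0.0433, -0.0443, 0], 0.085]
    - [[0, 0, 0], [-0.0433, -0.0443, 0], 0.085]

```text
time: 1.55
eef_pos: [0.4759, 0.1225, 0.2487]
tcp_rot: [0.118, 0.993, 0.0, 0.001]
contact_force: [0.8, 1.1, 0.7]
opening: 0.994
finger_force: 0.0
```

Call:
drive_tool:
  moves:
    - [[0, 0, 0], [-0.0433, -0.0443, 0], 0.085]
    - [[0, 0, 0], [-0.0433, -0.0443, 0], 0.085]
    - [[0, 0, 0], [-0.0433, -0.0443, 0], 0.06]
    - [[0, 0, 0], [-0.0433, -0.0443, 0], 0.06]
    - [[0, 0, 0], [0, 0, 0], 0.06]

```text
time: 2.17
eef_pos: [0.6034, -0.0922, 0.2477]
tcp_rot: [0.12, 0.993, -0.0, -0.0]
contact_force: [-0.2, 0.6, -0.8]
opening: 0.701
finger_force: 0.0
```

Call:
drive_tool:
  moves:
    - [[0, 0, 0], [0.0034, 0.0039, 0.03], 0.06]
    - [[0, 0, 0], [0, 0, 0.03], 0.06]
    - [[0, 0, 0], [0, 0, 0.027], 0.06]
    - [[0, 0, 0], [0, 0, 0], 0.06]

```text
time: 2.68
eef_pos: [0.5977, -0.0823, 0.1586]
tcp_rot: [0.117, 0.993, 0.001, -0.003]
contact_force: [0.0, -0.8, -0.4]
opening: 0.7
finger_force: 0.0
```

```bash
python3 - <<'E'
from h import *
t=ctrl.read_camera("top");s=ctrl.read_camera("scene")
cv2.imwrite("pics/z2.png",np.hstack([cv2.convertScaleAbs(crop(t,356,208,40,5),alpha=1.6),cv2.convertScaleAbs(crop(s,284,272,40,5),alpha=1.6)]))
E
```

```text
(no output)
```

View pics/z2.png

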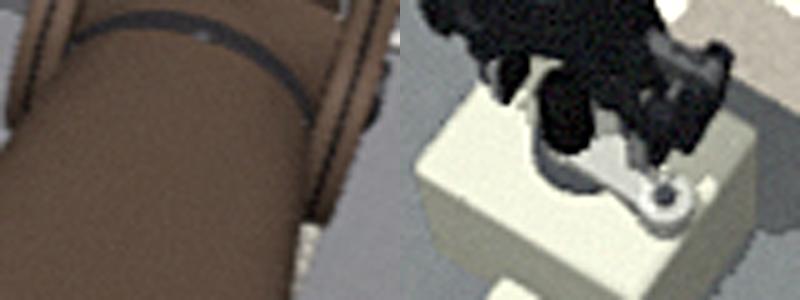

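The scene crop shows the black grip, centre about (165,110), standing between the two fingers but nearer the left one. I'll average the pose reading before closing.

```bash
python3 - <<'E'
from h import *
L=[]
for i in range(6):
    s=ctrl.read_camera("scene");L.append(ctrl.get_state()["eef_pos"])
L=np.array(L);print(L.round(4),L.mean(0))
E
```

```text
[[ 0.6005 -0.0835  0.163 ]
 [ 0.6007 -0.0837  0.1634]
 [ 0.6008 -0.0838  0.1634]
 [ 0.6007 -0.0839  0.1632]
 [ 0.6005 -0.0839  0.1629]
 [ 0.6003 -0.0839  0.1626]] [ 0.60058874 -0.08376391  0.16306384]
```

Call:
drive_tool:
  moves:
    - [[0, 0, 0], [-0.001, -0.0035, 0.002], 0.04]
    - [[0, 0, 0], [0, 0, 0], 0.0]
    - [[0, 0, 0], [0, 0, 0], 0.0]
    - [[0, 0, 0], [0, 0, 0], 0.0]
    - [[0, 0, 0], [0, 0, 0], 0.0]
  grip_force: 40

```text
time: 3.7
eef_pos: [0.5997, -0.0883, 0.1594]
tcp_rot: [0.118, 0.993, -0.001, -0.0]
contact_force: [-2.9, -5.3, 0.9]
opening: 0.265
finger_force: 39.4
```

Call:
drive_tool:
  moves:
    - [[0, 0, 0], [0, 0, 0], 0.0]
    - [[0, 0, 0], [0, 0, 0], 0.0]

```text
time: 3.95
eef_pos: [0.5997, -0.0883, 0.1595]
tcp_rot: [0.118, 0.993, -0.001, -0.0]
contact_force: [-2.3, -5.2, 2.0]
opening: 0.268
finger_force: 39.4
```

```bash
cat >>h.py <<'E'
def arc(C,r,a0,a1,n,start,q):
    from scipy.spatial.transform import Rotation as Ro
    R=Ro.from_quat(q).as_matrix();p=np.array(start)
    for a in np.radians(np.linspace(a0,a1,n+1)[1:]):
        g=np.array(C)+r*np.array([np.cos(a),np.sin(a)]);d=R.T@np.append(g-p,0);p=g
        print(int(np.degrees(a)),g.round(3),(d[:2]*1000).round(1))
E
python3 -c "
from h import *
arc((.6168,-.0404),.05,250.5,421,12,(.5997,-.0883),(.118,.993,0,0))"
```

```text
264 [ 0.612 -0.09 ] [-12.6   1.1]
278 [ 0.625 -0.09 ] [-11.9   3.3]
293 [ 0.636 -0.086] [-10.8   6.1]
307 [ 0.647 -0.08 ] [-8.9  8.6]
321 [ 0.656 -0.071] [-6.6 10.5]
335 [ 0.662 -0.061] [-3.8 11.8]
349 [ 0.666 -0.049] [-0.8 12.3]
364 [ 0.667 -0.037] [ 2.3 12.2]
378 [ 0.664 -0.025] [ 5.2 11.2]
392 [ 0.659 -0.013] [7.8 9.6]
406 [ 0.651 -0.004] [9.9 7.4]
421 [0.641 0.003] [11.4  4.7]
```

Call:
drive_tool:
  moves:
    - [[0, 0, 0], [-0.0126, 0.0011, 0], 0.0]
    - [[0, 0, 0], [-0.0119, 0.0033, 0], 0.0]
    - [[0, 0, 0], [-0.0108, 0.0061, 0], 0.0]
    - [[0, 0, 0], [0, 0, 0], 0.0]

```text
time: 4.45
eef_pos: [0.6384, -0.0861, 0.1596]
tcp_rot: [0.118, 0.993, -0.001, 0.002]
contact_force: [3.3, -4.7, -0.3]
opening: 0.267
finger_force: 39.3
```

Call:
drive_tool:
  moves:
    - [[0, 0, 0], [-0.0089, 0.0086, 0], 0.0]
    - [[0, 0, 0], [-0.0066, 0.0105, 0], 0.0]
    - [[0, 0, 0], [-0.0038, 0.0118, 0], 0.0]
    - [[0, 0, 0], [-0.0008, 0.0123, 0], 0.0]
    - [[0, 0, 0], [0, 0, 0], 0.0]

```text
time: 5.08
eef_pos: [0.6665, -0.0457, 0.1594]
tcp_rot: [0.117, 0.993, 0.002, -0.0]
contact_force: [0.8, 1.9, 1.4]
opening: 0.266
finger_force: 39.7
```

```bash
python3 - <<'E'
from h import *
for i in range(3):s=ctrl.read_camera("scene")
x=ctrl.get_state();print(x["eef_pos"],x["contact_force"])
cv2.imwrite("pics/z3.png",cv2.convertScaleAbs(crop(s,290,272,50,8),alpha=1.6))
E
```

```text
[ 0.66631578 -0.04676079  0.15938034] [1.1219808  1.69162298 1.28985885]
```

View pics/z3.png

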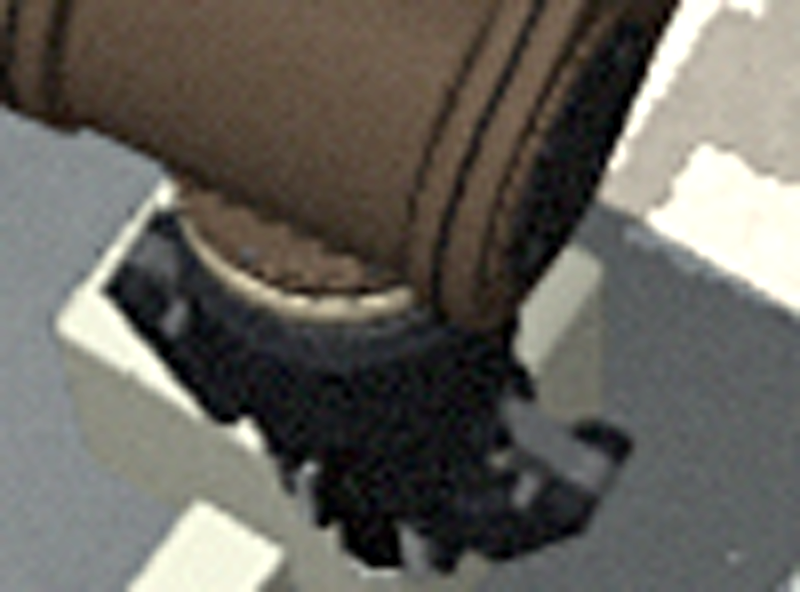

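The gripper covers the crank at (380,450) and is still holding the grip. Forces are small, so I'll carry on with the fold arc.

Call:
drive_tool:
  moves:
    - [[0, 0, 0], [0.0023, 0.0122, 0], 0.0]
    - [[0, 0, 0], [0.0052, 0.0112, 0], 0.0]
    - [[0, 0, 0], [0.0078, 0.0096, 0], 0.0]
    - [[0, 0, 0], [0, 0, 0], 0.0]

```text
time: 5.72
eef_pos: [0.6571, -0.0114, 0.159]
tcp_rot: [0.117, 0.993, -0.0, -0.003]
contact_force: [-5.4, -2.1, 2.9]
opening: 0.266
finger_force: 40.0
```

Call:
drive_tool:
  moves:
    - [[0, 0, 0], [0.0099, 0.0074, 0], 0.0]
    - [[0, 0, 0], [0.008, 0.0033, 0], 0.0]
    - [[0, 0, 0], [0, 0, 0], 0.0]

```text
time: 6.1
eef_pos: [0.6426, 0.0017, 0.1591]
tcp_rot: [0.117, 0.993, -0.001, -0.002]
contact_force: [-4.3, -4.5, 2.9]
opening: 0.267
finger_force: 39.9
```

```bash
python3 -c "
from h import *
from scipy.optimize import least_squares
P=np.array([(.5997,-.0883),(.6384,-.0861),(.6663,-.0468),(.6571,-.0114),(.6426,.0017)])
s=least_squares(lambda c:np.linalg.norm(P-c[:2],axis=1)-.05,[.617,-.04]);print(s.x,s.fun)
arc((.593,-.083),.1005,61,150,9,(.6426,.0017),(.118,.993,0,0))"
```

```text
[ 0.61669108 -0.04109974] [ 1.65342767e-04 -3.70049023e-05 -6.46622332e-05  1.49329118e-04
  3.08868317e-05]
70 [0.626 0.012] [18.6  6.1]
80 [0.609 0.016] [17.3  0.2]
90 [0.592 0.017] [17.1 -2.8]
100 [0.575 0.016] [16.4 -5.7]
110 [0.558 0.011] [15.1 -8.4]
120 [0.542 0.004] [ 13.5 -10.9]
130 [ 0.528 -0.006] [ 11.4 -13. ]
140 [ 0.516 -0.019] [  9.  -14.8]
150 [ 0.506 -0.033] [  6.3 -16.1]
```

Call:
drive_tool:
  moves:
    - [[0, 0, 0], [0.0095, 0.003, 0], 0.0]
    - [[0, 0, 0], [0.0095, 0.0025, 0], 0.0]
    - [[0, 0, 0], [0, 0, 0], 0.0]

```text
time: 6.48
eef_pos: [0.6262, 0.0096, 0.1591]
tcp_rot: [0.117, 0.993, -0.003, -0.0]
contact_force: [-1.3, -10.1, 0.8]
opening: 0.266
finger_force: 39.9
```

```bash
python3 -c "
from h import *
arc((.5925,-.0845),.1,70,145,5,(.6262,.0096),(.118,.993,0,0))"
```

```text
85 [0.601 0.015] [25.6 -0.5]
100 [0.575 0.014] [25.1 -7.2]
115 [0.55  0.006] [ 22.4 -13.5]
130 [ 0.528 -0.008] [ 18.1 -18.8]
145 [ 0.511 -0.027] [ 12.6 -22.8]
```

Call:
drive_tool:
  moves:
    - [[0, 0, 0], [0.0125, 0.0005, 0], 0.0]
    - [[0, 0, 0], [0.013, -0.001, 0], 0.0]
    - [[0, 0, 0], [0.0125, -0.003, 0], 0.0]
    - [[0, 0, 0], [0.0126, -0.0042, 0], 0.0]
    - [[0, 0, 0], [0, 0, 0], 0.0]

```text
time: 7.1
eef_pos: [0.5763, 0.0146, 0.1593]
tcp_rot: [0.117, 0.993, -0.002, 0.002]
contact_force: [2.0, -8.6, -2.5]
opening: 0.266
finger_force: 39.7
```

Call:
drive_tool:
  moves:
    - [[0, 0, 0], [0.0115, -0.006, 0], 0.0]
    - [[0, 0, 0], [0.0109, -0.0075, 0], 0.0]
    - [[0, 0, 0], [0.0096, -0.0089, 0], 0.0]
    - [[0, 0, 0], [0.0085, -0.0099, 0], 0.0]
    - [[0, 0, 0], [0, 0, 0], 0.0]

```text
time: 7.72
eef_pos: [0.5299, -0.0056, 0.1594]
tcp_rot: [0.118, 0.993, 0.0, 0.003]
contact_force: [4.6, -2.3, -3.0]
opening: 0.268
finger_force: 39.8
```

```bash
python3 -c "
from h import *
from scipy.optimize import least_squares
x=ctrl.get_state();e=x['eef_pos'];print(e,x['contact_force'])
P=np.array([(.6262,.0096),(.5763,.0146),e[:2]])
s=least_squares(lambda c:np.linalg.norm(P-c[:2],axis=1)-.1,[.593,-.084]);c=s.x;print(c,s.fun)
a=np.degrees(np.arctan2(e[1]-c[1],e[0]-c[0]));print(a)
arc(c,.1003,a,270,20,e[:2],(.118,.993,0,0))"
```

```text
[ 0.52991943 -0.00564507  0.15940449] [ 4.55682015 -2.28570431 -3.04642134]
[ 0.59171193 -0.08424224] [-2.10340837e-05  3.65771540e-05 -2.08571356e-05]
128.17416107260567
135 [ 0.52  -0.014] [  7.3 -10. ]
142 [ 0.512 -0.023] [  5.8 -11. ]
149 [ 0.505 -0.033] [  4.4 -11.6]
156 [ 0.5   -0.044] [  2.9 -12.1]
163 [ 0.495 -0.056] [  1.4 -12.3]
170 [ 0.493 -0.068] [ -0.2 -12.4]
177 [ 0.491 -0.08 ] [ -1.7 -12.3]
184 [ 0.492 -0.093] [ -3.2 -12. ]
191 [ 0.494 -0.105] [ -4.6 -11.5]
199 [ 0.497 -0.117] [ -6.  -10.8]
206 [ 0.502 -0.128] [ -7.3 -10. ]
213 [ 0.508 -0.139] [-8.5 -9. ]
220 [ 0.515 -0.149] [-9.6 -7.9]
227 [ 0.524 -0.158] [-10.5  -6.7]
234 [ 0.534 -0.166] [-11.2  -5.3]
241 [ 0.544 -0.172] [-11.8  -3.9]
248 [ 0.555 -0.178] [-12.2  -2.4]
255 [ 0.567 -0.181] [-12.4  -0.9]
262 [ 0.579 -0.184] [-12.4   0.6]
270 [ 0.592 -0.185] [-12.2   2.2]
```

Call:
drive_tool:
  moves:
    - [[0, 0, 0], [0.0073, -0.01, 0], 0.0]
    - [[0, 0, 0], [0.0058, -0.011, 0], 0.0]
    - [[0, 0, 0], [0.0046, -0.0116, 0], 0.0]
    - [[0, 0, 0], [0.003, -0.0121, 0], 0.0]
    - [[0, 0, 0], [0.0015, -0.0123, 0], 0.0]

```text
time: 8.35
eef_pos: [0.496, -0.0542, 0.1594]
tcp_rot: [0.118, 0.993, 0.002, 0.004]
contact_force: [8.8, 3.1, -4.2]
opening: 0.268
finger_force: 39.8
```

Call:
drive_tool:
  moves:
    - [[0, 0, 0], [-0.0001, -0.0124, 0], 0.0]
    - [[0, 0, 0], [-0.0016, -0.0123, 0], 0.0]
    - [[0, 0, 0], [-0.0032, -0.012, 0], 0.0]
    - [[0, 0, 0], [-0.0046, -0.0115, 0], 0.0]
    - [[0, 0, 0], [0, 0, 0], 0.0]

```text
time: 8.98
eef_pos: [0.4931, -0.1036, 0.1593]
tcp_rot: [0.118, 0.993, 0.002, 0.001]
contact_force: [3.4, 3.5, -0.2]
opening: 0.267
finger_force: 40.1
```

```bash
python3 -c "
from h import *
x=ctrl.get_state();e=x['eef_pos'];print(e,x['contact_force'],x['qpos'])
c=np.array([.5917,-.0842]);d=e[:2]-c;r=np.linalg.norm(d);u=d/r;f=x['contact_force'][:2]
a=np.degrees(np.arctan2(d[1],d[0]))%360;print(r,a,'rad',f@u,'tan',f@[-u[1],u[0]])
arc(c,.1003,a,271,10,e[:2],(.118,.993,0,0))"
```

```text
[ 0.49307156 -0.103588    0.15929382] [ 3.38447789  3.45533655 -0.23017122] [-4.10540944e-01 -7.00293639e-05  2.06915982e+00  4.45020986e-03
  1.07063450e+00 -1.74648772e+00]
0.10051598724185262 191.12118493935154 rad -3.9874040165198315 tan -2.7376359297879547
199 [ 0.497 -0.117] [ -6.9 -12.2]
207 [ 0.502 -0.13 ] [ -8.3 -11.2]
215 [ 0.51  -0.142] [-9.8 -9.9]
223 [ 0.518 -0.153] [-11.1  -8.5]
231 [ 0.529 -0.162] [-12.2  -6.9]
239 [ 0.54 -0.17] [-13.   -5.1]
247 [ 0.553 -0.177] [-13.6  -3.2]
255 [ 0.566 -0.181] [-13.9  -1.3]
263 [ 0.579 -0.184] [-14.    0.6]
271 [ 0.593 -0.184] [-13.7   2.6]
```

Call:
drive_tool:
  moves:
    - [[0, 0, 0], [-0.0069, -0.0122, 0], 0.0]
    - [[0, 0, 0], [-0.0083, -0.0112, 0], 0.0]
    - [[0, 0, 0], [-0.0098, -0.0099, 0], 0.0]
    - [[0, 0, 0], [-0.0111, -0.0087, 0], 0.0]
    - [[0, 0, 0], [-0.0122, -0.007, 0], 0.0]

```text
time: 9.6
eef_pos: [0.5271, -0.1615, 0.1591]
tcp_rot: [0.118, 0.993, 0.002, -0.002]
contact_force: [-1.8, 6.0, 4.9]
opening: 0.27
finger_force: 40.5
```

Call:
drive_tool:
  moves:
    - [[0, 0, 0], [-0.013, -0.0053, 0], 0.0]
    - [[0, 0, 0], [-0.0136, -0.0034, 0], 0.0]
    - [[0, 0, 0], [-0.0139, -0.0013, 0], 0.0]
    - [[0, 0, 0], [0, 0, 0], 0.0]
  grip_force: 60

```text
time: 10.1
eef_pos: [0.565, -0.1813, 0.1592]
tcp_rot: [0.117, 0.993, 0.001, -0.0]
contact_force: [0.7, 5.3, 3.1]
opening: 0.26
finger_force: 58.9
```

```bash
cat >st.py <<'E'
from h import *
x=ctrl.get_state();e=x['eef_pos'];print(e,x['contact_force'])
c=np.array([.5917,-.0842]);d=e[:2]-c;r=np.linalg.norm(d);u=d/r;f=x['contact_force'][:2]
a=np.degrees(np.arctan2(d[1],d[0]))%360;print(r,a,'rad',f@u,'tan',f@[-u[1],u[0]])
arc(c,.1003,a,a+15,5,e[:2],(.118,.993,0,0))
E
python3 st.py
```

```text
[ 0.56497041 -0.18134447  0.15919791] [0.69922368 5.3458069  3.14765054]
0.10075474355604142 254.61560173152446 rad -5.3397537880870845 tan -0.7440393972847327
257 [ 0.57  -0.182] [-5.3  0.4]
260 [ 0.575 -0.183] [-5.2  0.2]
263 [ 0.581 -0.184] [-5.2  0.5]
266 [ 0.586 -0.184] [-5.2  0.8]
269 [ 0.591 -0.184] [-5.1  1.1]
```

Call:
drive_tool:
  moves:
    - [[0, 0, 0], [-0.0052, 0.0, 0], 0.0]
    - [[0, 0, 0], [-0.0052, 0.0002, 0], 0.0]
    - [[0, 0, 0], [-0.0052, 0.0005, 0], 0.0]
    - [[0, 0, 0], [0, 0, 0], 0.0]

```text
time: 10.6
eef_pos: [0.5791, -0.1842, 0.1591]
tcp_rot: [0.117, 0.993, 0.001, -0.002]
contact_force: [-2.4, 5.1, 4.3]
opening: 0.264
finger_force: 59.0
```

```bash
python3 st.py
```

```text
[ 0.57907459 -0.18418652  0.15911448] [-2.41743404  5.12940848  4.25304974]
0.10078047498490862 262.80328704505797 rad -4.786151210002157 tan -3.0409826256653165
265 [ 0.584 -0.184] [-5.1  1.2]
268 [ 0.59  -0.184] [-5.2  1. ]
271 [ 0.595 -0.184] [-5.1  1.3]
274 [ 0.6   -0.184] [-5.   1.5]
277 [ 0.605 -0.184] [-4.9  1.8]
```

Call:
drive_tool:
  moves:
    - [[0, 0, 0], [-0.004, 0.0005, 0], 0.0]
    - [[0, 0, 0], [0, 0, 0], 0.0]

```text
time: 10.85
eef_pos: [0.5828, -0.1846, 0.1591]
tcp_rot: [0.117, 0.993, 0.001, -0.002]
contact_force: [-3.7, 5.7, 4.3]
opening: 0.261
finger_force: 59.0
```

```bash
python3 st.py
```

```text
[ 0.5828009  -0.18459927  0.15909484] [-3.67716121  5.703159    4.34905801]
0.1007928962490446 264.93470666333286 rad -5.356226626700686 tan -4.166338131003383
267 [ 0.588 -0.184] [-5.1  1.4]
270 [ 0.593 -0.184] [-5.1  1.2]
273 [ 0.599 -0.184] [-5.   1.4]
276 [ 0.604 -0.184] [-5.   1.7]
279 [ 0.609 -0.183] [-4.9  2. ]
```

Call:
drive_tool:
  moves:
    - [[0, 0, 0], [-0.004, 0.0007, 0], 0.0]
    - [[0, 0, 0], [0, 0, 0], 0.0]

```text
time: 11.1
eef_pos: [0.5868, -0.1849, 0.1591]
tcp_rot: [0.117, 0.993, 0.001, -0.002]
contact_force: [-4.2, 5.2, 3.9]
opening: 0.266
finger_force: 59.0
```

Call:
drive_tool:
  moves:
    - [[0, 0, 0], [-0.004, 0.0009, 0], 0.0]
    - [[0, 0, 0], [0, 0, 0], 0.0]

```text
time: 11.35
eef_pos: [0.5898, -0.185, 0.159]
tcp_rot: [0.117, 0.993, 0.001, -0.004]
contact_force: [-6.6, 5.6, 6.0]
opening: 0.263
finger_force: 59.2
```

Call:
drive_tool:
  moves:
    - [[0, 0, 0], [-0.003, 0.0008, 0], 0.0]
    - [[0, 0, 0], [0, 0, 0], 0.0]

```text
time: 11.6
eef_pos: [0.5906, -0.185, 0.1588]
tcp_rot: [0.117, 0.993, 0.001, -0.008]
contact_force: [-14.4, 3.8, 8.7]
opening: 0.268
finger_force: 59.5
```

```bash
python3 st.py
```

```text
[ 0.59055229 -0.18501715  0.15875925] [-14.39933503   3.78916986   8.74741353]
0.10082368487840221 269.34776781229897 rad -3.625011634757608 tan -14.441535517124073
272 [ 0.596 -0.184] [-5.   1.8]
275 [ 0.601 -0.184] [-5.   1.6]
278 [ 0.606 -0.183] [-4.9  1.8]
281 [ 0.611 -0.183] [-4.8  2.1]
284 [ 0.617 -0.181] [-4.7  2.3]
```

Call:
drive_tool:
  moves:
    - [[0, 0, 0], [-0.003, 0, 0], 0.0]
    - [[0, 0, 0], [0, 0, 0], 0.0]
    - [[0, 0, 0], [0.005, 0, 0], 0.0]
    - [[0, 0, 0], [0, 0, 0], 0.0]
  grip_force: 40

```text
time: 12.1
eef_pos: [0.59, -0.1849, 0.159]
tcp_rot: [0.117, 0.993, 0.001, -0.005]
contact_force: [-9.9, 3.7, 6.0]
opening: 0.261
finger_force: 59.2
```

```bash
python3 st.py|head -2
```

```text
[ 0.58998671 -0.18494557  0.1590113 ] [-9.91049006  3.68957879  5.96733518]
0.10076013915208297 269.0257154999164 rad -3.520530842091791 tan -9.971793591924467
```

Still pressed at the stop. I'll open the gripper and rise.

Call:
drive_tool:
  moves:
    - [[0, 0, 0], [0, 0, 0], 0.06]
    - [[0, 0, 0], [0, 0, 0], 0.06]
    - [[0, 0, 0], [0, 0, 0], 0.06]
    - [[0, 0, 0], [0, 0, 0], 0.06]

```text
time: 12.6
eef_pos: [0.5936, -0.1864, 0.1592]
tcp_rot: [0.118, 0.993, -0.0, 0.0]
contact_force: [-0.3, 0.3, 0.9]
opening: 0.706
finger_force: 0.0
```

Call:
drive_tool:
  moves:
    - [[0, 0, 0], [0, 0, -0.03], 0.06]
    - [[0, 0, 0], [0, 0, -0.04], 0.06]
    - [[0, 0, 0], [0, 0, -0.05], 0.06]
    - [[0, 0, 0], [0, 0, 0], 0.06]

```text
time: 13.1
eef_pos: [0.5958, -0.1875, 0.2858]
tcp_rot: [0.118, 0.993, -0.002, 0.005]
contact_force: [-0.3, -0.1, -0.7]
opening: 0.701
finger_force: 0.0
```

Call:
drive_tool:
  moves:
    - [[0, 0, 0], [0.02, 0.055, 0], 0.06]
    - [[0, 0, 0], [0.02, 0.055, 0], 0.06]
    - [[0, 0, 0], [0.01, 0.058, 0], 0.06]
    - [[0, 0, 0], [0, 0.06, 0], 0.06]
    - [[0, 0, 0], [0, 0.06, 0], 0.06]

```text
time: 13.72
eef_pos: [0.6119, 0.1072, 0.2782]
tcp_rot: [0.118, 0.993, -0.0, -0.001]
contact_force: [0.2, -0.7, -0.6]
opening: 0.7
finger_force: 0.0
```

Call:
drive_tool:
  moves:
    - [[0, 0, 0], [0.01, 0.06, 0], 0.06]
    - [[0, 0, 0], [0.01, 0.06, 0], 0.06]
    - [[0, 0, 0], [0.01, 0.06, 0], 0.06]
    - [[0, 0, 0], [0, 0, 0], 0.06]

```text
time: 14.22
eef_pos: [0.6239, 0.2915, 0.2772]
tcp_rot: [0.115, 0.993, -0.0, -0.001]
contact_force: [-0.8, 0.6, -0.3]
opening: 0.7
finger_force: 0.0
```

```bash
python3 - <<'E'
from h import *
t=ctrl.read_camera("top");s=ctrl.read_camera("scene")
cv2.imwrite("pics/z4.png",np.hstack([cv2.convertScaleAbs(crop(t,356,208,110,2),alpha=1.6),cv2.convertScaleAbs(crop(s,275,300,80,5)[::2,::2],alpha=1.6)[:330]] if 0 else [cv2.resize(cv2.convertScaleAbs(crop(t,350,200,72,1),alpha=1.5),(400,300)),cv2.resize(cv2.convertScaleAbs(crop(s,275,310,100,1),alpha=1.5),(400,300))]))
cv2.imwrite("pics/t4.png",t["image"][:,:,::-1])
E
```

```text
(no output)
```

View pics/z4.png

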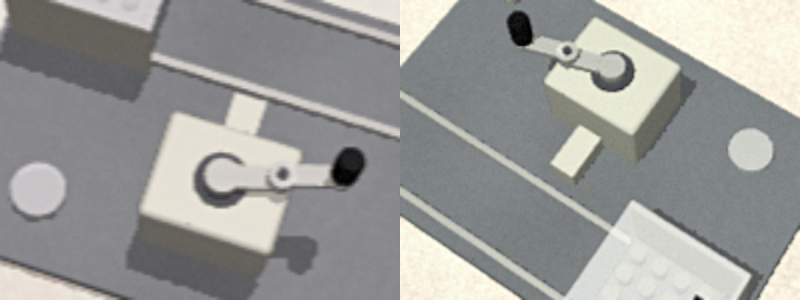

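View pics/t4.png

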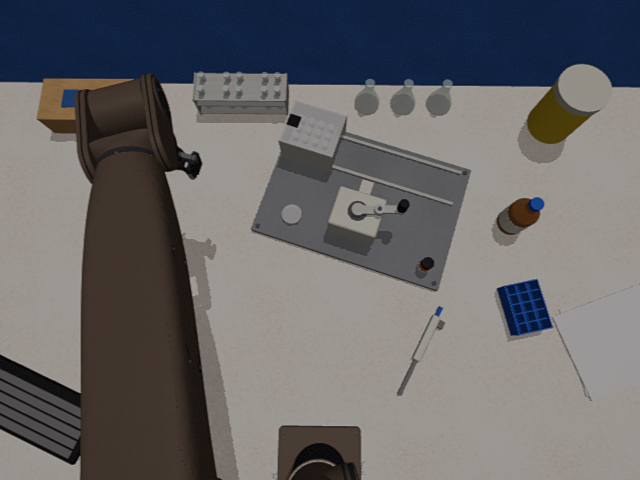

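```bash
python3 - <<'E'
from h import *
t=ctrl.read_camera("top");s=ctrl.read_camera("scene")
print(onz(t,379.6,208.8,.136).round(4),onz(s,258.3,259.8,.136).round(4))
for c,(u,v) in((t,(404,206)),(s,(234,248))):
    im=c["image"][v-20:v+20,u-20:u+20].max(2);n,l,st,ce=cv2.connectedComponentsWithStats((im<38).astype(np.uint8))
    i=1+st[1:,4].argmax();m=ce[i]+[u-20,v-20];print(st[i],m,onz(c,*m,.1565).round(4))
print(ctrl.get_state()["eef_pos"])
E
```

```text
[ 0.588  -0.1338  0.136 ] [ 0.5921 -0.1327  0.136 ]
[ 14  13  11  14 114] [402.87719298 205.70175439] [ 0.5895 -0.1842  0.1565]
[ 15  13  12  17 161] [234.68322981 248.96273292] [ 0.5898 -0.1838  0.1565]
[0.6249729  0.28626912 0.27847643]
```

The tray is inside the bay and the handle lies straight: the grip is about 100 mm from the axis and collinear with the fold pin. The visible bystanders have not moved; the arm hides the beaker and mouse, and I never went near them. I'm handing in.

```bash
python3 -c "
from plant import ctrl
print(ctrl.sign_off())"
```

```text
the job is handed in; nothing more can be done
None
```

The job is handed in: I unfolded the handle straight, then wound the crank counter-clockwise to its stop with the tray home in the bay, and let go with the handle left out, about 14 s on the robot's clock.

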